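Poke a bushing out of its housing on a press-out stand

ROBOT

A 7-joint arm with a two-finger parallel gripper is mounted at the origin on a cart in front of the work surface, level with it; the furniture and walls round the work are solid. World frame = base frame: x ahead of the robot, y to its left, z up, the work surface at z = 0. Lengths are in mm, angles in rad, forces in N, time in s.
With the tool pointing down it reaches from about 425 to 825 mm from the base axis. Payload 3.6 kg.
Tool frame: the origin (TCP) lies between the finger pads; the fingertips stand 19 mm ahead of it and the grasp point (between the pads) is the TCP (r.tip_reach is the z of the fingertips in the tool frame, in mm); z points along the fingers, y is the direction in which the jaws open and shut (so a half turn about z gives the same grasp; the last joint's range is limited). The gripper opens to 85 mm and grips with 20 to 120 N. Pads are 22 mm wide; open, the fingers measure 114 mm over their backs; the gripper's body (76 mm by 85 mm) begins 54 mm behind the grasp point. The pads swing forward as they close: fully open they stand 13 mm farther back than shut.
Start: joints at [1.147, 0.615, -0.013, 1.423, 0.008, 1.103, -0.04], TCP at [251.812, -599.212, 250.297] pointing down, gripper open.
Joint ranges: [-3.12, 3.12], [-0.3, 2.06], [-1.34, 1.32], [0.26, 2.42], [-1.36, 4.5], [0.01, 1.98], [-2.84, 2.84]. Speed limits (rad/s): [2.79, 2.79, 3.14, 3.14, 3.14, 3.14, 3.14].

INTERFACE

Orientations are given as a unit quaternion [w, x, y, z].
In Python, from plant import r gives the robot as it stands. The module is installed in compiled form; this text tells all that it offers.
- The arm moves only by the tool move_arm, never from a script. Its argument "series" is a list that holds one entry, the list of rows, each a list of 6 numbers: the shift along the world's x, y, z in m, then the turn, a rotation vector about the world's x, y, z in rad. A call has 1 to 10 rows; each row is the pose to reach, as a shift and turn from the pose measured when the call began; what a row does not reach only later rows make up. A row lasts 1/12 s, in which the tool goes at most 41.7 mm and 7.16 degrees, less where a joint would pass 70% of its speed; a pose out of reach is approached as far as the arm can. A call with a gripper value outside its range is refused whole. "gripper" is the opening in per cent of the stroke, from 0 (shut) to 100 (fully open), set as the call begins (left out, the last holds). The fingers move at their own pace and stop on an object; "newtons" is the grip in N (left out, the last holds). Time passes only in rows, so rows that repeat a pose let the fingers close. It gives the time, the measured TCP pose, the force and the opening at its end, in the units of the state.
- r.sense(): the state, without advancing time (a new reading comes with each control period).
- r.capture(name): name is "side" or "top" or "wrist"; returns a dict with "color" (384x512x3 uint8, red, green, blue), "z_map" (384x512 float32, mm along the optical axis (not along the pixel's ray), 0 where there is no reading), "K" (3x3 intrinsics, pixels), "world_to_cam" (4x4, takes a point from world to camera coordinates). Camera axes: x right, y down, z forward; pixel columns grow to the right and rows downward; lengths in mm; the calibration is good to about 2 mm. A picture is of the moment at which its call begins.
- r.sign_off(): hands the job in, once; it reports no verdict.
The state is a dict: "clock": time; "q": joint angles; "qd": joint speeds; "joint_efforts": joint torques, N m; "tool_pos": TCP position; "tool_rot": TCP orientation; "force": force on the tool from outside, world axes, zero at the start; "moment": the same for the moment, N m; "width": opening from 0.0 (shut) to 1.0 (fully open).
Only numpy, scipy, OpenCV 4.12 (cv2) and the standard library are available. Lean on these libraries where they do the work, as an engineer would, in place of code of your own. Each camera call takes 0.05 s, during which the arm holds its last target.

TASK

Poke the copper-coloured bushing up out of the aluminium housing: set the housing, bushing side up, over the pin of the press-out stand so that the pin enters the access hole underneath, and push it down until it sits fully home on the yellow foot. The pin stands off-centre on a foot that may be turned any way, so look or feel for it, and press gently, never above 40 N. Then take the bushing out and stand it upright in the red tray, leaving the housing home on the stand and everything else where it was.

Things in the scene. Friction and masses are not known exactly. Their poses are not given: they have to be found in the camera images.
- housing: Loose rectangular aluminium bearing housing, 64 (x) x 46 (y) x 24 (z) mm, about 0.25 kg; grip it across the 46 mm width. Origin: centre of its underside, z up. A central recess of 25 mm diameter, 18 mm deep, opens at its top and holds the bushing between two spring plungers (along x, 15 mm above the underside).
- access_hole (a point): Centre of the lower mouth of the housing's access hole (equal to the housing's origin): 11.5 mm diameter, straight up through the 6 mm floor to the bushing's underside.
- bushing: Copper-coloured cylinder, 24 mm diameter, 17 mm high, 0.06 kg; the pin cannot pass its bore. Origin: centre of underside, z up. At the start it sits on the recess floor, 6 mm above the housing's underside, top 1 mm below the housing's top. Pushing it up takes about 5 to 12 N for the first 9 mm, then it is loose. With the housing home its top is about 11 mm proud of the housing.
- stand: Fixed press-out stand: dark steel plate 90 x 90 x 6 mm, origin at the centre of its underside on the bench. An upright steel pin of 8 mm diameter, chamfered, its tip 36.5 mm above the bench, stands on the yellow foot. The pin's axis is 6 mm off the plate's centre, in an unmeasured direction that differs from start to start and has nothing to do with the plate's yaw.
- foot_top (a point): Centre of the flat top of the stand's round yellow foot (28 mm diameter), 18 mm above the bench, over the plate's centre. The foot is stiff and does not turn under light loads. The housing is home when its underside rests on it.
- tray: Fixed shallow red tray, 130 (x) x 110 (y) x 18 (z) mm, wall and floor 3 mm. Origin: centre of its underside.
- loupe: Loose black eye loupe, 41 mm diameter, 26 mm high, a bystander. Origin: centre of its underside.
- transformer: Loose small transformer, 30 x 56 x 30 mm, a bystander. Origin: centre of its underside.
There are look-alikes about, which are no part of the job. There is more than one size of the housing; the one meant has the size given above.

How it is judged (in metres and radians):
On the way:
1. the housing sits home on the stand with the pin through its access hole and the bushing poked up at least 10 mm out of its seat (z of housing in the frame of stand between 0.015 and 0.021 m and horizontal distance between housing and stand below 0.012 m and angle between housing's own z axis and vertical below 0.08 rad and z of bushing in the frame of housing above 0.016 m), for 0.2 s.
At the end, for the whole second after the job is handed in: The bushing stands upright (within 0.12 rad) and at rest on the floor of the tray, clear inside its walls; the housing rests home on the yellow foot (underside within 3 mm of its top, level within 0.08 rad, within 12 mm of the stand's centre), at rest (z of housing in the frame of stand between 0.015 and 0.021 m and horizontal distance between housing and stand below 0.012 m and angle between housing's own z axis and vertical below 0.08 rad and linear speed of each of housing, bushing below 0.02 m/s and x of bushing in the frame of tray between -0.051 and 0.051 m and y of bushing in the frame of tray between -0.041 and 0.041 m and z of bushing in the frame of tray below 0.006 m and angle between bushing's own z axis and vertical below 0.12 rad); the robot touches nothing.
It fails at once if the housing or bushing is pressed on the stand with more than 40 N (contact force between any of housing, bushing and stand above 40 N).
It fails at once if the loupe or the transformer is moved by more than 20 mm (distance of any of loupe, transformer from where it was at the start of the episode above 0.02 m).
It also fails if it takes over 72 s, if anything falls off the work surface, if the arm or the gripper's body presses on something with over 40 N, if the wrist force passes 120 N, or if a joint passes its speed limit or range.

## Working session

There is one attempt and no reset: what is moved stays moved. The work goes in short steps, Python scripts to look and compute and a tool call to move; the robot and the scene stay as the last step left them, time stands still between calls to the robot, and variables do not carry over. Pictures are saved under pics/ and viewed, and the job is handed in when it is done.

Besides the shell and the picture viewer there is one more tool, called after "Request:" as name(argument=value, ...) on one line, values as JSON. move_arm: Moves the arm, as the interface text tells. Its arguments: {"type":"object","properties":{"series":{"type":"array"},"gripper":{"type":"number"},"newtons":{"type":"number"}},"required":["series"]}

```bash
mkdir -p pics; python3 - <<'E'
from plant import r
import cv2,numpy as np,pickle
print(r.sense(), r.tip_reach)
for n in ["side","top","wrist"]:
    c=r.capture(n); pickle.dump(c,open(f"{n}0.pkl","wb"))
    cv2.imwrite(f"pics/{n}0.png",c["color"][:,:,::-1])
    print(n,c["K"].round(1).tolist(),c["world_to_cam"].round(3).tolist())
E
```

```text
{'clock': 0.0, 'q': array([ 1.14651578,  0.61594026, -0.01261574,  1.42494561,  0.00806666,
        1.10339141, -0.04040952]), 'qd': array([ 7.66651429e-06, -1.50466877e-03,  1.88995281e-03, -1.23516492e-03,
       -6.67048289e-04,  1.93639847e-04,  1.16267695e-03]), 'joint_efforts': array([-3.01936643e-04, -4.69211590e+01,  2.59124832e-01, -1.71028930e+01,
        9.93296038e-03,  9.70540830e-03, -4.69444387e-06]), 'tool_pos': array([ 251.5240898 , -598.56579323,  249.1089392 ]), 'tool_rot': array([-1.29071581e-03,  9.80281466e-01,  1.97601902e-01, -2.65265183e-04]), 'force': array([-0.54408386,  0.26869772,  0.38992784]), 'moment': array([-0.02352921,  0.00109132, -0.0256798 ]), 'width': 0.9975629301746988} 19.0
side [[416.1, 0.0, 251.2], [0.0, 416.1, 187.9], [0.0, 0.0, 1.0]] [[-0.832, -0.555, 0.002, 467.92], [-0.267, 0.398, -0.878, 192.412], [0.487, -0.73, -0.479, 712.207], [0.0, 0.0, 0.0, 1.0]]
top [[416.4, 0.0, 260.2], [0.0, 416.4, 194.2], [0.0, 0.0, 1.0]] [[-0.028, -0.999, -0.025, 25.516], [-0.984, 0.032, -0.175, 570.048], [0.176, 0.02, -0.984, 1028.434], [0.0, 0.0, 0.0, 1.0]]
wrist [[328.5, 0.0, 249.6], [0.0, 328.5, 190.5], [0.0, 0.0, 1.0]] [[0.389, -0.921, -0.002, -648.47], [-0.872, -0.369, 0.323, -42.226], [-0.298, -0.124, -0.947, 381.24], [0.0, 0.0, 0.0, 1.0]]
```

View pics/top0.png

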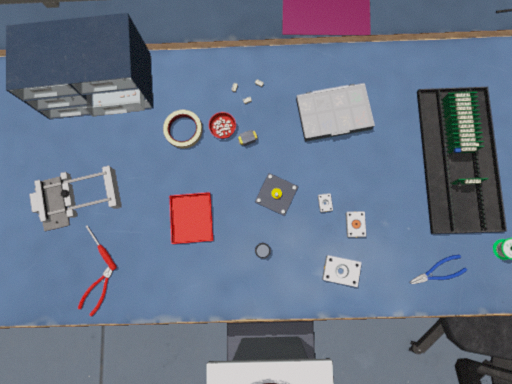

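View pics/side0.png

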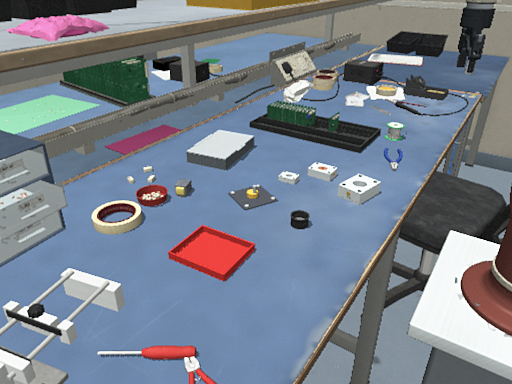

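View pics/wrist0.png

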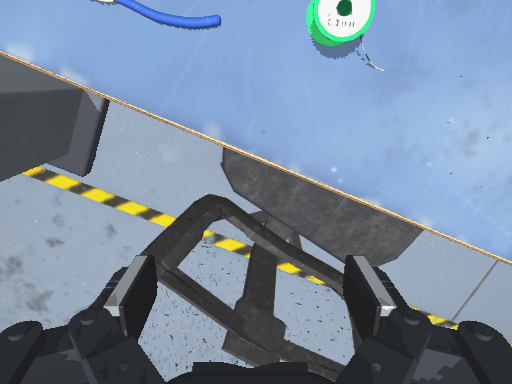

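Three housing-like blocks in the top view: (326,203) small, (356,224) medium with a copper centre, and (342,270) large. I'll measure their sizes next.

```bash
cat > h.py <<'E'
import numpy as np,cv2,pickle
def ray(c,u,v,z):
    K=c["K"];T=c["world_to_cam"];R=T[:3,:3];t=T[:3,3]
    d=R.T@np.linalg.inv(K)@np.array([u,v,1.]);o=-R.T@t
    return o+d*(z-o[2])/d[2]
def proj(c,p):
    q=c["world_to_cam"][:3,:3]@np.asarray(p,float)+c["world_to_cam"][:3,3];q=c["K"]@q;return q[:2]/q[2]
def depthpt(c,u,v):
    z=c["z_map"][int(round(v)),int(round(u))];K=c["K"];T=c["world_to_cam"]
    p=np.linalg.inv(K)@np.array([u,v,1.])*z
    return T[:3,:3].T@(p-T[:3,3])
def rect(c,mask,z):
    cs,_=cv2.findContours(mask.astype(np.uint8),cv2.RETR_EXTERNAL,cv2.CHAIN_APPROX_NONE)
    out=[]
    for k in cs:
        if cv2.contourArea(k)<25: continue
        P=np.array([ray(c,u,v,z)[:2] for u,v in k[:,0,:]],np.float32)
        out.append((cv2.minAreaRect(P),cv2.boundingRect(k),cv2.contourArea(k)))
    return out
E
python3 - <<'E'
from h import *
c=pickle.load(open("top0.pkl","rb"))
for uv in [(326,197),(349,215),(331,262),(330,280),(276,180),(277,193),(192,218),(263,248),(248,138)]: print(uv,depthpt(c,*uv).round(1))
hsv=cv2.cvtColor(c["color"],cv2.COLOR_RGB2HSV)
m=((hsv[...,1]<60)&(hsv[...,2]>120)); m[:180]=0;m[300:]=0;m[:,:300]=0;m[:,400:]=0
for o in rect(c,m,24): print("house",o)
m=(hsv[...,1]>150)&((hsv[...,0]<8)|(hsv[...,0]>172));m[:185]=0;m[250:]=0
for o in rect(c,m,18): print("red",o)
m=(hsv[...,1]<90)&(hsv[...,2]<110);m[:170]=0;m[265:]=0;m[:,:245]=0;m[:,305:]=0
for o in rect(c,m,6): print("dark",o)
m=(hsv[...,1]>120)&(abs(hsv[...,0].astype(int)-26)<7);m[:120]=0;m[265:]=0
for o in rect(c,m,18): print("yel",o)
im=c["color"][160:300,220:400,::-1]
cv2.imwrite("pics/crop0.png",cv2.resize(im,None,fx=4,fy=4,interpolation=cv2.INTER_CUBIC))
E
```

```text
(326, 197) [ 563.6 -166.    16. ]
(349, 215) [ 512.4 -222.    25.1]
(331, 262) [ 392.5 -167.4   29.4]
(330, 280) [ 347.5 -162.1   31.3]
(276, 180) [617.5 -34.9   0.7]
(277, 193) [575.1 -35.6  36. ]
(192, 218) [520.1 194.5   3.5]
(263, 248) [434.    5.7  11.5]
(248, 138) [730.2  37.4  29.4]
house (((371.1284484863281, -192.63351440429688), (96.8468017578125, 67.90493774414062), 76.79302978515625), (321, 254, 41, 34), 935.5)
house (((488.6009521484375, -238.0957794189453), (51.34886169433594, 68.01876831054688), 88.19440460205078), (346, 211, 21, 27), 467.0)
house (((549.203125, -161.289794921875), (48.49358367919922, 35.65463638305664), 3.7017321586608887), (318, 193, 15, 19), 215.5)
red (((519.4883422851562, 195.28179931640625), (129.27243041992188, 109.61869812011719), 2.952460765838623), (170, 193, 43, 51), 1896.5)
dark (((427.7951354980469, 7.349706649780273), (39.60136032104492, 39.23499298095703), 88.304931640625), (255, 243, 16, 16), 180.5)
yel (((578.4159545898438, -33.36486053466797), (26.722366333007812, 26.68520736694336), 42.68757629394531), (271, 188, 11, 11), 79.0)
```

View pics/crop0.png

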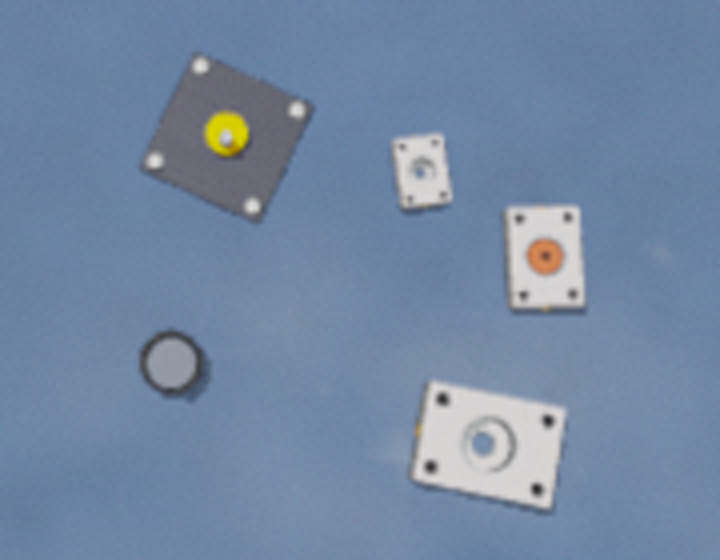

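The block at (356,224) fits: it is the only one with a copper bushing, and it measures about 68x51 mm, side faces included, against 64x46. The small one (48x36) and the large one (97x68) are look-alikes with empty recesses. Now I'll move over it for a close look.

Request:
move_arm(series=[[[0.012, 0.018, 0, 0, 0, -0.04], [0.034, 0.052, 0, 0, 0, -0.1], [0.056, 0.086, 0, 0, 0, -0.16], [0.078, 0.12, 0, 0, 0, -0.22], [0.1, 0.154, 0, 0, 0, -0.28], [0.122, 0.188, 0, 0, 0, -0.34], [0.144, 0.222, 0, 0, 0, -0.4], [0.166, 0.256, 0, 0, 0, -0.43], [0.188, 0.29, -0.02, 0, 0, -0.43], [0.21, 0.322, -0.04, 0, 0, -0.43]]])

```text
clock: 0.98
tool_pos: [460.4, -279.2, 212.6]
tool_rot: [-0.0, 1.0, -0.016, 0.002]
force: [0.1, -0.2, -0.7]
width: 0.999
```

Request:
move_arm(series=[[[0.02, 0.03, -0.025, 0, 0, 0], [0.03, 0.045, -0.045, 0, 0, 0], [0.033, 0.05, -0.055, 0, 0, 0], [0.033, 0.05, -0.06, 0, 0, 0], [0.033, 0.05, -0.06, 0, 0, 0]]])

```text
clock: 1.4
tool_pos: [492.1, -230.3, 151.6]
tool_rot: [-0.0, 1.0, -0.016, 0.0]
force: [-0.2, -1.6, 0.3]
width: 0.998
```

```bash
python3 - <<'E'
from plant import r
from h import *
s=r.sense();print(s["clock"],s["tool_pos"],s["tool_rot"],s["force"])
c=r.capture("wrist");pickle.dump(c,open("wrist1.pkl","wb"))
cv2.imwrite("pics/wrist1.png",c["color"][:,:,::-1])
hsv=cv2.cvtColor(c["color"],cv2.COLOR_RGB2HSV)
m=(hsv[...,1]>130)&(hsv[...,0]<18)
for o in rect(c,m,23): print("cop",o)
m=((hsv[...,1]<50)&(hsv[...,2]>150))
for o in rect(c,m,24):
  if o[2]>1500: print("house",o)
E
```

```text
1.4 [ 492.07025629 -230.2716131   151.63291521] [-4.57162150e-05  9.99865328e-01 -1.64109964e-02  5.10730680e-05] [-0.17598371 -1.58239111  0.26846379]
cop (((491.7166442871094, -237.9178924560547), (22.528335571289062, 22.278125762939453), 42.581912994384766), (246, 175, 29, 27), 564.0)
house (((364.8884582519531, -190.78277587890625), (91.8826904296875, 65.20384979248047), 76.87934875488281), (161, 282, 107, 72), 5433.0)
house (((491.436767578125, -238.0748748779297), (46.50822067260742, 64.29984283447266), 89.55538177490234), (230, 149, 60, 77), 4220.5)
house (((552.3199462890625, -163.5912322998047), (43.813194274902344, 31.63266372680664), 5.1973652839660645), (132, 82, 54, 64), 2420.0)
```

View pics/wrist1.png

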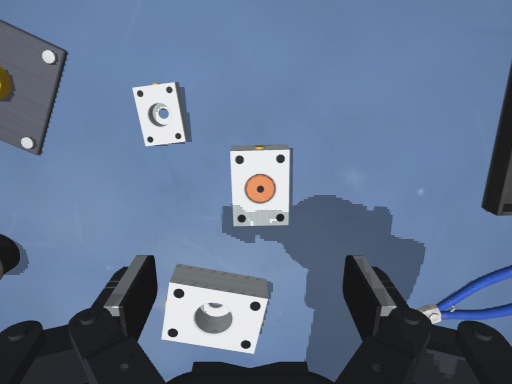

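The enlarged view confirms it: the copper-centred block at (260,187) measures 64.3x46.5 mm, with its centre at (491.5, -238). Before grasping, I'll look at the pin from the same relative pose so the calibration error cancels.

Request:
move_arm(series=[[[0.008, 0.02, 0.002, 0, 0, 0.025], [0.02, 0.05, 0.005, 0, 0, 0.025], [0.033, 0.08, 0.01, 0, 0, 0.025], [0.046, 0.11, 0.01, 0, 0, 0.025], [0.059, 0.14, 0.01, 0, 0, 0.025], [0.07, 0.17, 0.01, 0, 0, 0.025], [0.08, 0.195, 0.01, 0, 0, 0.025], [0.084, 0.203, 0.01, 0, 0, 0.025], [0.084, 0.203, 0.01, 0, 0, 0.025], [0.084, 0.203, 0.01, 0, 0, 0.025]]])

```text
clock: 2.28
tool_pos: [576.2, -31.4, 163.5]
tool_rot: [0.002, 1.0, -0.006, 0.001]
force: [-0.7, -0.4, -0.3]
width: 1.002
```

```bash
python3 - <<'E'
from plant import r
from h import *
s=r.sense();print(s["clock"],s["tool_pos"],s["tool_rot"],s["force"])
c=r.capture("wrist");pickle.dump(c,open("wrist2.pkl","wb"))
hsv=cv2.cvtColor(c["color"],cv2.COLOR_RGB2HSV)
m=(hsv[...,1]>130)&(abs(hsv[...,0].astype(int)-27)<8)
for o in rect(c,m,18): print("yel",o)
cs=proj(c,(577,-34,25)).astype(int);print(cs)
x,y=cs
cv2.imwrite("pics/wrist2.png",cv2.resize(c["color"][y-50:y+50,x-65:x+65,::-1],None,fx=6,fy=6,interpolation=cv2.INTER_CUBIC));print(x-65,y-50)
E
```

```text
2.2833 [576.20945606 -31.36460821 163.51123581] [ 0.0016399   0.99997765 -0.00630761  0.00149374] [-0.72080939 -0.35012387 -0.33212577]
yel (((582.5064086914062, -32.94709777832031), (26.58741569519043, 28.313373565673828), 88.6165771484375), (236, 159, 32, 33), 692.5)
[252 183]
187 133
```

View pics/wrist2.png

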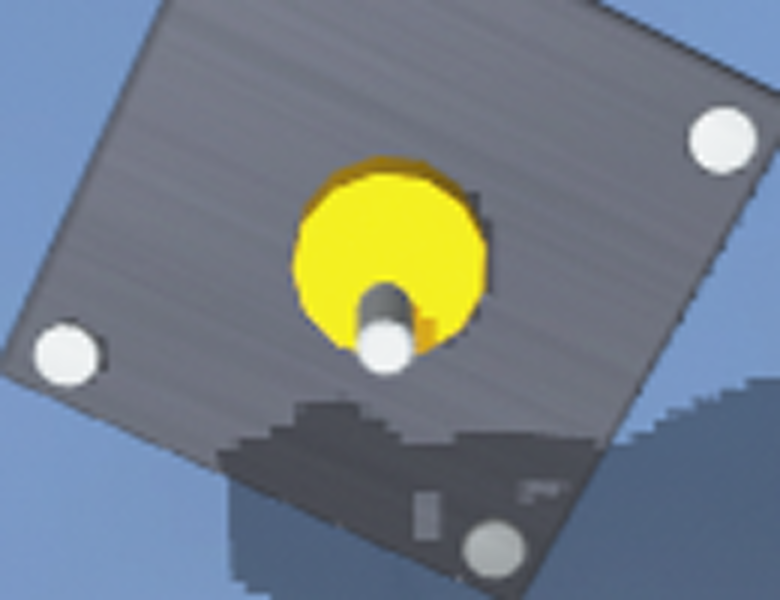

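The pin tip is at crop (385,347), which is about pixel (250.7,190.4). The yellow foot's top is centred at crop (390,264), about (251.6,176.6).

```bash
python3 - <<'E'
from h import *
c=pickle.load(open("wrist2.pkl","rb"))
p=ray(c,250.8,190.4,36.5);f=ray(c,251.6,176.6,18);b=ray(c,250.8,183+ -2,18)
print(p,f,p-f,np.hypot(*(p-f)[:2]))
print("depth pin",depthpt(c,250.8,190.4))
hsv=cv2.cvtColor(c["color"],cv2.COLOR_RGB2HSV)
# white tip mask within
m=(hsv[...,1]<40)&(hsv[...,2]>170);m[:180]=0;m[200:]=0;m[:,:240]=0;m[:,262:]=0
print(rect(c,m,36.5)); ys,xs=np.nonzero(m);print(xs.mean(),ys.mean())
t=pickle.load(open("top0.pkl","rb"))
h=cv2.cvtColor(t["color"],cv2.COLOR_RGB2HSV)
m=(h[...,1]<90)&(h[...,2]>140);m[:185]=0;m[202:]=0;m[:,:269]=0;m[:,286:]=0
ys,xs=np.nonzero(m);print(xs,ys,ray(t,xs.mean(),ys.mean(),36.5))
E
```

```text
[575.09870115 -32.07926721  36.5       ] [581.28568306 -32.94182781  18.        ] [-6.18698191  0.8625606  18.5       ] 6.246819664971632
depth pin [575.20820865 -32.07824275  36.82466729]
[(((575.423095703125, -32.247222900390625), (6.464405536651611, 6.803952693939209), 89.31573486328125), (247, 186, 9, 9), 52.0)]
250.7846153846154 190.43076923076924
[279 271 275 276 277 275 276 277 271 275 276 277] [188 191 193 193 193 194 194 194 195 195 195 195] [574.2209886  -31.44201332  36.5       ]
```

Request:
move_arm(series=[[[-0.008, -0.02, 0, 0, 0, 0], [-0.02, -0.05, 0, 0, 0, 0], [-0.033, -0.08, 0, 0, 0, 0], [-0.046, -0.11, 0, 0, 0, 0], [-0.059, -0.14, -0.01, 0, 0, 0], [-0.07, -0.17, -0.03, 0, 0, 0], [-0.08, -0.195, -0.05, 0, 0, 0], [-0.085, -0.2066, -0.07, 0, 0, 0], [-0.085, -0.2066, -0.08, 0, 0, 0], [-0.085, -0.2066, -0.08, 0, 0, 0]]])

```text
clock: 3.17
tool_pos: [487.8, -240.8, 81.5]
tool_rot: [0.001, 1.0, -0.01, -0.001]
force: [-0.6, 1.2, -0.5]
width: 1.002
```

```bash
python3 - <<'E'
from plant import r
s=r.sense();print(s["clock"],s["tool_pos"],s["tool_rot"],s["force"])
E
```

```text
3.1667 [ 487.76875323 -240.77457039   81.52104674] [ 0.00133524  0.99994895 -0.00992638 -0.00133318] [-0.55297291  1.20399869 -0.52495987]
```

Request:
move_arm(series=[[[0.0037, 0.0028, -0.01, 0, 0, 0.01], [0.0037, 0.0028, -0.025, 0, 0, 0.01], [0.0037, 0.0028, -0.035, 0, 0, 0.01], [0.0037, 0.0028, -0.04, 0, 0, 0.01], [0.0037, 0.0028, -0.04, 0, 0, 0.01], [0.0037, 0.0028, -0.04, 0, 0, 0.01]]])

```text
clock: 3.67
tool_pos: [492.0, -237.4, 41.7]
tool_rot: [0.001, 1.0, -0.004, -0.001]
force: [-0.2, 0.1, -0.1]
width: 1.004
```

```bash
python3 - <<'E'
from plant import r
from h import *
s=r.sense();print(s["clock"],s["tool_pos"],s["tool_rot"],s["force"])
c=r.capture("wrist");cv2.imwrite("pics/wrist3.png",c["color"][:,:,::-1])
hsv=cv2.cvtColor(c["color"],cv2.COLOR_RGB2HSV)
m=(hsv[...,1]>130)&(hsv[...,0]<18)
for o in rect(c,m,23): print("cop",o)
E
```

```text
3.6667 [ 491.97817624 -237.41925235   41.70410092] [ 0.00131482  0.99998901 -0.00435011 -0.00114914] [-0.17824543  0.09222383 -0.08055948]
cop (((491.8807678222656, -237.56932067871094), (22.721967697143555, 22.436084747314453), 89.52928161621094), (228, 238, 47, 41), 1462.5)
```

View pics/wrist3.png

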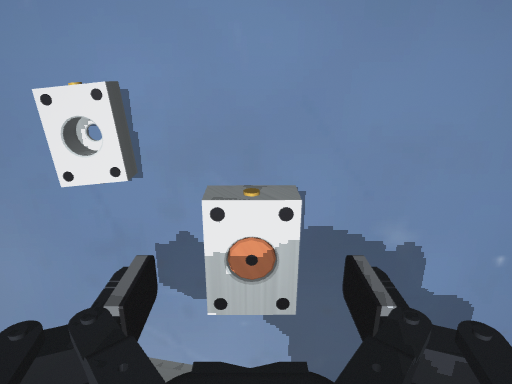

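The jaws straddle the housing, with the bushing at (251,259) centred between them. Next I'll descend and grip.

Request:
move_arm(series=[[[0, 0, -0.008, 0, 0, 0], [0, 0, -0.016, 0, 0, 0], [0, 0, -0.0205, 0, 0, 0], [0, 0, -0.0205, 0, 0, 0], [0, 0, -0.0205, 0, 0, 0]]])

```text
clock: 4.13
tool_pos: [491.8, -237.7, 21.0]
tool_rot: [0.001, 1.0, -0.005, -0.001]
force: [-0.4, -0.1, -0.2]
width: 0.998
```

Request:
move_arm(series=[[[0, 0, 0, 0, 0, 0], [0, 0, 0, 0, 0, 0], [0, 0, 0, 0, 0, 0], [0, 0, 0, 0, 0, 0], [0, 0, 0, 0, 0, 0], [0, 0, 0, 0, 0, 0], [0, 0, 0, 0, 0, 0], [0, 0, 0, 0, 0, 0]]], gripper=30, newtons=70)

```text
clock: 4.8
tool_pos: [492.1, -238.0, 21.6]
tool_rot: [0.002, 1.0, -0.005, -0.001]
force: [-0.8, -0.0, 5.0]
width: 0.52
```

Request:
move_arm(series=[[[0, 0, 0.005, 0, 0, 0], [0, 0, 0.02, 0, 0, 0], [0, 0, 0.04, 0, 0, 0], [0, 0, 0.06, 0, 0, 0], [0, 0, 0.07, 0, 0, 0], [0, 0, 0.07, 0, 0, 0], [0, 0, 0.07, 0, 0, 0]]])

```text
clock: 5.38
tool_pos: [491.8, -237.7, 91.4]
tool_rot: [0.001, 1.0, -0.005, -0.001]
force: [-0.1, 0.4, -4.0]
width: 0.522
```

```bash
python3 - <<'E'
from plant import r
from h import *
s=r.sense();print(s["clock"],s["tool_pos"],s["tool_rot"],s["force"],s["width"])
c=r.capture("wrist");cv2.imwrite("pics/wrist4.png",c["color"][:,:,::-1]);pickle.dump(c,open("wrist4.pkl","wb"))
tp=s["tool_pos"]
print("depth top",[depthpt(c,u,v).round(1).tolist() for u,v in [(220,225),(285,225),(220,290),(285,290)]])
hsv=cv2.cvtColor(c["color"],cv2.COLOR_RGB2HSV)
m=(hsv[...,1]>130)&(hsv[...,0]<18)
for o in rect(c,m,tp[2]+1.9): print("cop",o)
E
```

```text
5.3833 [ 491.81453655 -237.73083795   91.39117759] [ 1.49221818e-03  9.99987880e-01 -4.58556440e-03 -9.93052746e-04] [-0.07875614  0.39471207 -4.01913739] 0.5223255099643214
depth top [[519.9, -225.4, 94.1], [519.2, -251.7, 93.1], [488.6, -224.2, 93.7], [488.1, -252.6, 93.4]]
cop (((492.31292724609375, -237.052734375), (22.670839309692383, 22.765073776245117), 75.95626068115234), (223, 259, 54, 46), 1831.0)
```

View pics/wrist4.png

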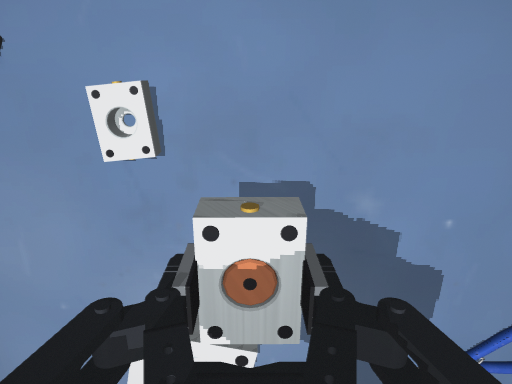

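Housing held squarely, with the bushing at (250,284). Carrying it over the pin.

Request:
move_arm(series=[[[0.006, 0.015, 0, 0, 0, 0], [0.017, 0.042, 0, 0, 0, 0], [0.028, 0.07, 0, 0, 0, 0], [0.04, 0.1, 0, 0, 0, 0], [0.052, 0.13, 0, 0, 0, 0], [0.064, 0.158, 0, 0, 0, 0], [0.073, 0.182, 0, 0, 0, 0], [0.08, 0.198, 0, 0, 0, 0], [0.083, 0.2053, 0, 0, 0, 0], [0.083, 0.2053, 0, 0, 0, 0]]])

```text
clock: 6.27
tool_pos: [574.1, -29.2, 89.2]
tool_rot: [0.0, 1.0, -0.002, -0.003]
force: [0.1, -0.6, -3.7]
width: 0.521
```

Request:
move_arm(series=[[[0, 0, 0, 0, 0, 0], [0, 0, 0, 0, 0, 0], [0, 0, 0, 0, 0, 0]]])

```text
clock: 6.52
tool_pos: [573.2, -31.4, 88.8]
tool_rot: [0.001, 1.0, -0.004, -0.004]
force: [-0.7, -0.3, -2.7]
width: 0.52
```

```bash
python3 - <<'E'
from plant import r
from h import *
s=r.sense();print(s["clock"],s["tool_pos"],s["tool_rot"],s["force"],s["width"])
c=r.capture("side");x,y=proj(c,(575,-32,50)).astype(int)
cv2.imwrite("pics/side5.png",cv2.resize(c["color"][y-40:y+40,x-50:x+50,::-1],None,fx=6,fy=6))
E
```

```text
6.5167 [573.1542781  -31.36081151  88.81614235] [ 9.04459197e-04  9.99985503e-01 -3.85250947e-03 -3.65157027e-03] [-0.73495434 -0.25813565 -2.65986328] 0.5202385523308484
```

View pics/side5.png

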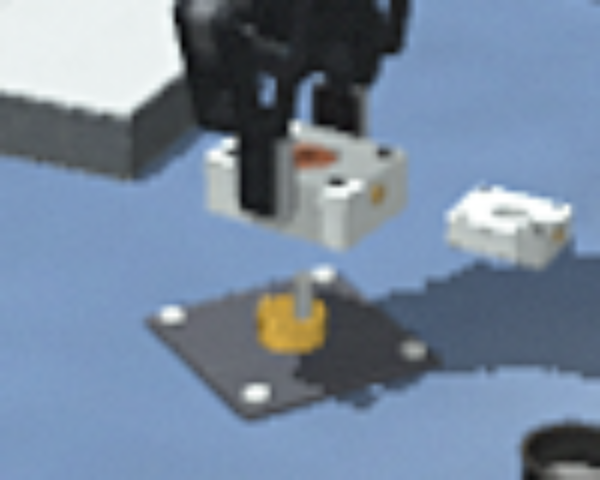

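Corrections: +1.75/-1.05 mm, and a small tilt. I'll descend to just above the pin.

Request:
move_arm(series=[[[0.0017, -0.001, -0.005, 0.002, -0.007, 0], [0.0017, -0.001, -0.015, 0.002, -0.007, 0], [0.0017, -0.001, -0.023, 0.002, -0.007, 0], [0.0017, -0.001, -0.026, 0.002, -0.007, 0], [0.0017, -0.001, -0.026, 0.002, -0.007, 0], [0.0017, -0.001, -0.026, 0.002, -0.007, 0]]])

```text
clock: 7.07
tool_pos: [574.9, -32.1, 62.5]
tool_rot: [-0.0, 1.0, -0.004, -0.0]
force: [0.2, -0.1, -3.5]
width: 0.522
```

```bash
python3 - <<'E'
from plant import r
s=r.sense();print(s["clock"],s["tool_pos"],s["tool_rot"],s["force"],s["moment"])
E
```

```text
7.0667 [574.8641128  -32.13386769  62.4797748 ] [-2.46519986e-04  9.99992913e-01 -3.74158164e-03 -3.37177337e-04] [ 0.16308817 -0.08000931 -3.50080895] [ 0.03759294  0.0276736  -0.00813275]
```

Request:
move_arm(series=[[[0, 0, -0.0015, 0, 0, 0], [0, 0, -0.003, 0, 0, 0], [0, 0, -0.004, 0, 0, 0], [0, 0, -0.005, 0, 0, 0], [0, 0, -0.006, 0, 0, 0], [0, 0, -0.006, 0, 0, 0]]])

```text
clock: 7.57
tool_pos: [574.8, -32.2, 56.3]
tool_rot: [-0.0, 1.0, -0.004, -0.0]
force: [0.0, -0.2, -2.5]
width: 0.522
```

Request:
move_arm(series=[[[0, 0, -0.001, 0, 0, 0], [0, 0, -0.002, 0, 0, 0], [0, 0, -0.002, 0, 0, 0]]])

```text
clock: 7.82
tool_pos: [574.6, -32.1, 54.2]
tool_rot: [-0.0, 1.0, -0.004, -0.001]
force: [-0.0, 0.2, -2.8]
width: 0.525
```

The underside is at about 32.7, below the pin tip at 36.5, with no added force, so the pin is in the hole. Pressing on in small steps.

Request:
move_arm(series=[[[0, 0, -0.001, 0, 0, 0], [0, 0, -0.002, 0, 0, 0], [0, 0, -0.003, 0, 0, 0], [0, 0, -0.004, 0, 0, 0], [0, 0, -0.004, 0, 0, 0]]])

```text
clock: 8.23
tool_pos: [575.0, -32.1, 51.7]
tool_rot: [-0.0, 1.0, -0.004, -0.0]
force: [-2.7, -0.4, 6.8]
width: 0.524
```

Request:
move_arm(series=[[[0, 0, -0.001, 0, 0, 0], [0, 0, -0.002, 0, 0, 0], [0, 0, -0.003, 0, 0, 0], [0, 0, -0.004, 0, 0, 0], [0, 0, -0.004, 0, 0, 0]]])

```text
clock: 8.65
tool_pos: [574.9, -32.1, 49.0]
tool_rot: [-0.0, 1.0, -0.004, -0.0]
force: [-2.3, 0.2, 6.4]
width: 0.519
```

Request:
move_arm(series=[[[0, 0, -0.001, 0, 0, 0], [0, 0, -0.002, 0, 0, 0], [0, 0, -0.003, 0, 0, 0], [0, 0, -0.004, 0, 0, 0], [0, 0, -0.005, 0, 0, 0], [0, 0, -0.006, 0, 0, 0], [0, 0, -0.006, 0, 0, 0]]])

```text
clock: 9.23
tool_pos: [574.9, -32.2, 44.0]
tool_rot: [-0.0, 1.0, -0.004, 0.0]
force: [-2.5, 0.0, 5.0]
width: 0.524
```

Request:
move_arm(series=[[[0, 0, -0.001, 0, 0, 0], [0, 0, -0.002, 0, 0, 0], [0, 0, -0.003, 0, 0, 0], [0, 0, -0.003, 0, 0, 0]]])

```text
clock: 9.57
tool_pos: [575.0, -32.2, 40.5]
tool_rot: [-0.0, 1.0, -0.004, 0.0]
force: [-0.2, 0.3, -3.0]
width: 0.524
```

Request:
move_arm(series=[[[0, 0, -0.0007, 0, 0, 0], [0, 0, -0.0014, 0, 0, 0], [0, 0, -0.002, 0, 0, 0], [0, 0, -0.002, 0, 0, 0]]])

```text
clock: 9.9
tool_pos: [575.3, -32.2, 39.6]
tool_rot: [-0.0, 1.0, -0.004, 0.001]
force: [-2.0, 0.6, 8.0]
width: 0.525
```

```bash
python3 - <<'E'
from plant import r
from h import *
s=r.sense();print(s["clock"],s["tool_pos"],s["tool_rot"],s["force"],s["width"])
c=r.capture("wrist");cv2.imwrite("pics/wrist6.png",c["color"][:,:,::-1]);pickle.dump(c,open("wrist6.pkl","wb"))
c=r.capture("side");x,y=proj(c,(575,-32,40)).astype(int)
cv2.imwrite("pics/side6.png",cv2.resize(c["color"][y-40:y+40,x-50:x+50,::-1],None,fx=6,fy=6))
E
```

```text
9.9 [575.28500795 -32.2218418   39.60971067] [-4.74182086e-04  9.99992288e-01 -3.86428544e-03  5.16426446e-04] [-2.04389993  0.62865093  7.9748882 ] 0.5252407995609808
```

View pics/side6.png

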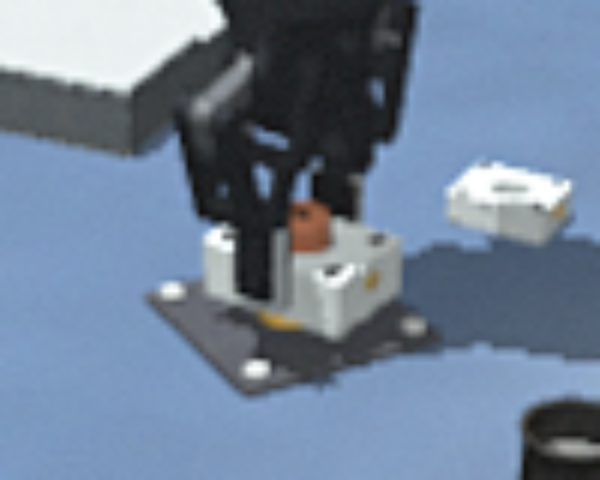

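View pics/wrist6.png

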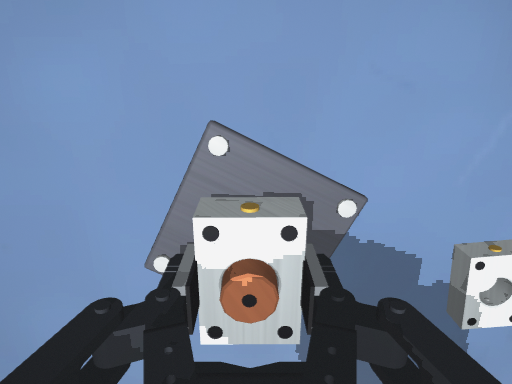

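Seated: force rises at TCP 39.6, and the side view shows the bushing standing proud with the housing on the yellow foot. Releasing.

Request:
move_arm(series=[[[0, 0, 0.0002, 0, 0, 0], [0, 0, 0.0004, 0, 0, 0], [0, 0, 0.0004, 0, 0, 0]]])

```text
clock: 10.25
tool_pos: [575.4, -32.2, 39.7]
tool_rot: [-0.0, 1.0, -0.004, 0.001]
force: [0.4, -0.7, -1.5]
width: 0.526
```

Request:
move_arm(series=[[[0, 0, 0, 0, 0, 0], [0, 0, 0, 0, 0, 0], [0, 0, 0, 0, 0, 0], [0, 0, 0, 0, 0, 0], [0, 0, 0, 0, 0, 0], [0, 0, 0, 0, 0, 0]]], gripper=75)

```text
clock: 10.75
tool_pos: [575.5, -32.2, 39.7]
tool_rot: [-0.0, 1.0, -0.004, 0.001]
force: [-0.4, -0.5, -0.8]
width: 0.75
```

Request:
move_arm(series=[[[0, 0, 0.005, 0, 0, 0], [0, 0, 0.015, 0, 0, 0], [0, 0, 0.03, 0, 0, 0], [0, 0, 0.05, 0, 0, 0], [0, 0, 0.06, 0, 0, 0], [0, 0, 0.06, 0, 0, 0], [0, 0, 0.06, 0, 0, 0]]])

```text
clock: 11.33
tool_pos: [575.9, -32.2, 100.5]
tool_rot: [-0.0, 1.0, -0.004, 0.002]
force: [-0.4, 0.6, 0.1]
width: 0.752
```

```bash
python3 - <<'E'
from plant import r
from h import *
s=r.sense();print(s["clock"],s["tool_pos"],s["tool_rot"],s["force"],s["width"])
c=r.capture("wrist");cv2.imwrite("pics/wrist7.png",c["color"][:,:,::-1]);pickle.dump(c,open("wrist7.pkl","wb"))
hsv=cv2.cvtColor(c["color"],cv2.COLOR_RGB2HSV)
m=((hsv[...,1]<50)&(hsv[...,2]>150))
for o in rect(c,m,42):
  if o[2]>1500: print("house",o)
m=(hsv[...,1]>130)&(hsv[...,0]<18)
for o in rect(c,m,53): print("cop",o)
E
```

```text
11.3333 [575.85558605 -32.18615275 100.54245012] [-4.48175627e-04  9.99991365e-01 -3.80974333e-03  1.59869022e-03] [-0.44772385  0.61223143  0.1266674 ] 0.7517434385844446
house (((565.0144653320312, -145.69163513183594), (39.833255767822266, 28.567903518676758), 5.219462871551514), (410, 208, 52, 62), 2570.0)
house (((574.6778564453125, -31.389911651611328), (46.36971664428711, 63.90614700317383), 89.6780014038086), (210, 176, 80, 97), 7138.0)
cop (((577.8765258789062, -31.463714599609375), (22.507192611694336, 26.50339698791504), 89.6854248046875), (230, 208, 40, 43), 1298.5)
cop (((545.306640625, 106.80420684814453), (26.089374542236328, 112.6877670288086), 75.99573516845703), (0, 189, 43, 159), 3530.0)
```

View pics/wrist7.png

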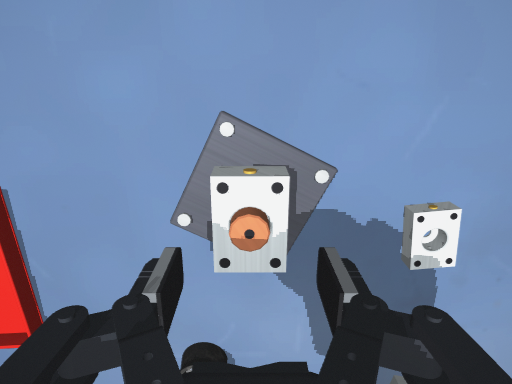

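Housing is home at (574.7,-31.4), 46.4x63.9 on the z=42 plane, with the bushing top at (249,231). Descending to grip only the proud part of the bushing.

Request:
move_arm(series=[[[-0.0008, 0, -0.008, 0, 0.003, 0], [-0.0008, 0, -0.02, 0, 0.003, 0], [-0.0008, 0, -0.03, 0, 0.003, 0], [-0.0008, 0, -0.036, 0, 0.003, 0], [-0.0008, 0, -0.0365, 0, 0.003, 0], [-0.0008, 0, -0.0365, 0, 0.003, 0]]])

```text
clock: 11.88
tool_pos: [573.8, -32.2, 62.1]
tool_rot: [-0.0, 1.0, -0.004, -0.002]
force: [0.6, -1.0, 1.0]
width: 0.751
```

Request:
move_arm(series=[[[0, 0, 0, 0, 0, 0], [0, 0, 0, 0, 0, 0], [0, 0, 0, 0, 0, 0], [0, 0, 0, 0, 0, 0], [0, 0, 0, 0, 0, 0], [0, 0, 0, 0, 0, 0], [0, 0, 0, 0, 0, 0], [0, 0, 0, 0, 0, 0]]], gripper=10, newtons=25)

```text
clock: 12.55
tool_pos: [574.2, -32.2, 62.7]
tool_rot: [-0.0, 1.0, -0.004, -0.001]
force: [-0.3, 1.1, 4.7]
width: 0.248
```

```bash
python3 - <<'E'
from plant import r
from h import *
s=r.sense();print(s["clock"],s["tool_pos"],s["tool_rot"],s["force"],s["width"])
c=r.capture("wrist");cv2.imwrite("pics/wrist8.png",c["color"][:,:,::-1])
E
```

```text
12.55 [574.20394563 -32.24515358  62.65350179] [-4.33855489e-04  9.99991472e-01 -3.85447173e-03 -1.41793811e-03] [-0.30385405  1.07280464  4.68106845] 0.24784019244662087
```

View pics/wrist8.png

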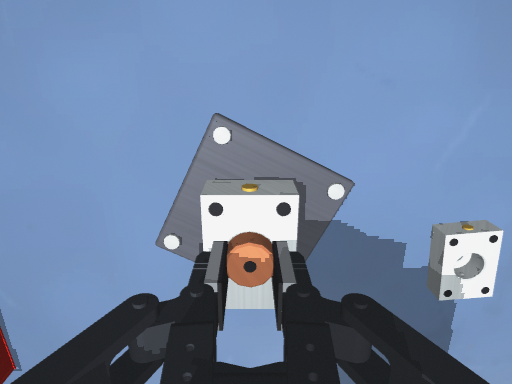

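Pads hold the bushing at (250,266), with the opening consistent with 24 mm. Lifting straight up.

Request:
move_arm(series=[[[0, 0, 0.002, 0, 0, 0], [0, 0, 0.005, 0, 0, 0], [0, 0, 0.01, 0, 0, 0], [0, 0, 0.018, 0, 0, 0], [0, 0, 0.03, 0, 0, 0], [0, 0, 0.045, 0, 0, 0], [0, 0, 0.055, 0, 0, 0], [0, 0, 0.06, 0, 0, 0], [0, 0, 0.06, 0, 0, 0]]])

```text
clock: 13.35
tool_pos: [575.0, -32.3, 124.1]
tool_rot: [-0.0, 1.0, -0.004, 0.0]
force: [-0.4, -0.4, -0.5]
width: 0.253
```

```bash
python3 - <<'E'
from plant import r
from h import *
s=r.sense();print(s["clock"],s["tool_pos"],s["tool_rot"],s["force"],s["width"])
c=r.capture("wrist");cv2.imwrite("pics/wrist9.png",c["color"][:,:,::-1])
c=r.capture("side");x,y=proj(c,(575,-32,70)).astype(int)
cv2.imwrite("pics/side9.png",cv2.resize(c["color"][y-50:y+50,x-60:x+60,::-1],None,fx=5,fy=5))
hsv=cv2.cvtColor(c["color"],cv2.COLOR_RGB2HSV)
m=(hsv[...,1]>120)&(hsv[...,0]<18)&(hsv[...,0]>4);m[:y-50]=0;m[y+50:]=0;m[:,:x-40]=0;m[:,x+40:]=0
ys,xs=np.nonzero(m);print(x,y,xs.min(),xs.max(),ys.min(),ys.max())
# height by the plane through bushing axis: ratio from vertical line at (574.2,-32.2)
for z in range(80,125,5): print(z,proj(c,(574.2,-32.2,z)).round(1))
E
```

```text
13.35 [575.04556231 -32.31633848 124.1485663 ] [-3.90485538e-04  9.99992453e-01 -3.86531047e-03  3.25925701e-05] [-0.36175384 -0.3811852  -0.48286974] 0.25334999796456364
254 172 254 259 154 163
80 [254.8 169.1]
85 [254.8 167.2]
90 [254.8 165.3]
95 [254.8 163.3]
100 [254.8 161.4]
105 [254.8 159.4]
110 [254.8 157.5]
115 [254.9 155.5]
120 [254.9 153.5]
```

View pics/side9.png

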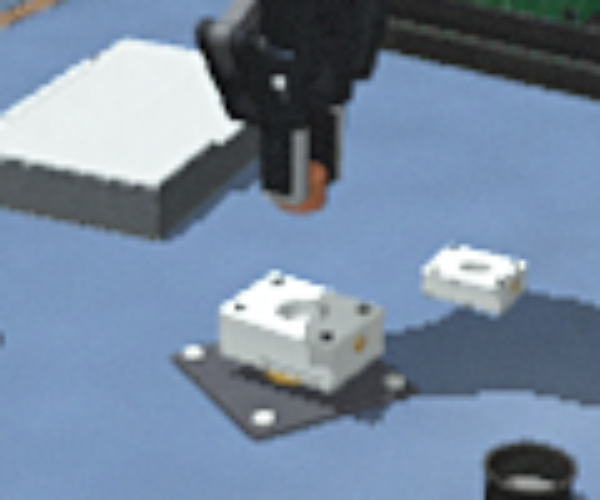

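View pics/wrist9.png

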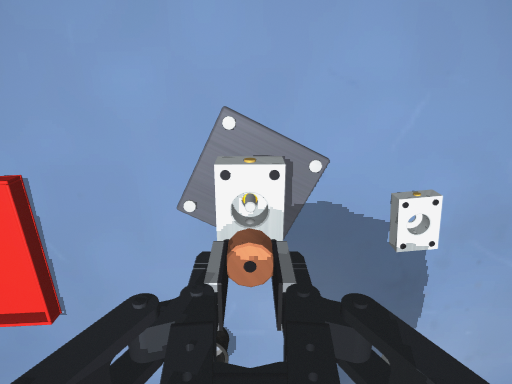

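Bushing is out, held upright at (250,266), and the housing is undisturbed on the stand. Carrying it to the tray's centre at about (519.5,195).

Request:
move_arm(series=[[[-0.004, 0.016, 0, 0, 0, 0], [-0.011, 0.046, 0, 0, 0, 0], [-0.019, 0.077, 0, 0, 0, 0], [-0.027, 0.11, 0, 0, 0, 0], [-0.035, 0.143, 0, 0, 0, 0], [-0.043, 0.175, 0, 0, 0, 0], [-0.049, 0.202, 0, 0, 0, 0], [-0.054, 0.22, 0, 0, 0, 0], [-0.0555, 0.2275, 0, 0, 0, 0], [-0.0555, 0.2275, 0, 0, 0, 0]]])

```text
clock: 14.28
tool_pos: [517.3, 197.7, 121.7]
tool_rot: [-0.001, 1.0, -0.002, -0.003]
force: [-0.4, -0.5, -0.6]
width: 0.251
```

Request:
move_arm(series=[[[0, 0, 0, 0, 0, 0], [0, 0, 0, 0, 0, 0], [0, 0, 0, 0, 0, 0]]])

```text
clock: 14.53
tool_pos: [517.8, 195.5, 121.5]
tool_rot: [-0.0, 1.0, -0.003, -0.003]
force: [-0.2, 0.2, -0.7]
width: 0.252
```

```bash
python3 - <<'E'
from plant import r
from h import *
s=r.sense();print(s["clock"],s["tool_pos"],s["tool_rot"],s["force"],s["width"])
c=r.capture("wrist");cv2.imwrite("pics/wrist10.png",c["color"][:,:,::-1])
E
```

```text
14.5333 [517.77026755 195.49482    121.50367496] [-8.60621665e-05  9.99991490e-01 -3.20545001e-03 -2.59560210e-03] [-0.17133186  0.21547587 -0.74229053] 0.2523501393715929
```

View pics/wrist10.png

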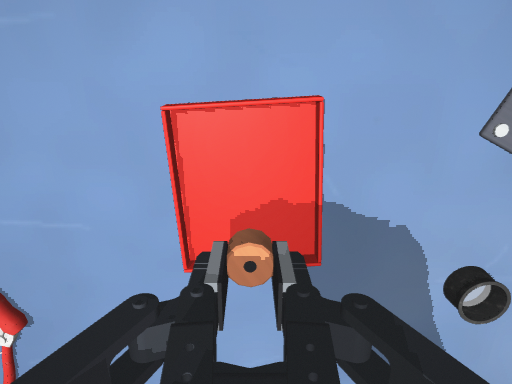

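Over the tray's middle. Descend to TCP 31 (bushing about 2 mm above the floor), levelling the 5 mrad tilt.

Request:
move_arm(series=[[[0.001, 0, -0.01, 0, -0.005, 0], [0.001, 0, -0.03, 0, -0.005, 0], [0.001, 0, -0.05, 0, -0.005, 0], [0.001, 0, -0.07, 0, -0.005, 0], [0.001, 0, -0.082, 0, -0.005, 0], [0.001, 0, -0.088, 0, -0.005, 0], [0.001, 0, -0.0895, 0, -0.005, 0], [0.001, 0, -0.0895, 0, -0.005, 0], [0.001, 0, -0.0895, 0, -0.005, 0]]])

```text
clock: 15.33
tool_pos: [519.6, 195.8, 32.9]
tool_rot: [-0.001, 1.0, -0.003, 0.001]
force: [0.3, 0.3, -0.5]
width: 0.251
```

Request:
move_arm(series=[[[0, 0, -0.0007, 0, 0, 0], [0, 0, -0.0014, 0, 0, 0], [0, 0, -0.002, 0, 0, 0], [0, 0, -0.002, 0, 0, 0]]])

```text
clock: 15.67
tool_pos: [519.7, 195.8, 31.3]
tool_rot: [-0.001, 1.0, -0.003, 0.001]
force: [-0.2, -0.8, -0.2]
width: 0.249
```

Request:
move_arm(series=[[[0, 0, -0.0007, 0, 0, 0], [0, 0, -0.0014, 0, 0, 0], [0, 0, -0.002, 0, 0, 0], [0, 0, -0.0025, 0, 0, 0], [0, 0, -0.0025, 0, 0, 0]]])

```text
clock: 16.08
tool_pos: [519.8, 195.9, 29.2]
tool_rot: [-0.001, 1.0, -0.003, 0.001]
force: [-1.3, -0.9, 3.9]
width: 0.252
```

Contact at TCP 29.2, as predicted (29.1). Opening partway, so the fingers stay inside the walls, then lifting.

Request:
move_arm(series=[[[0, 0, 0, 0, 0, 0], [0, 0, 0, 0, 0, 0], [0, 0, 0, 0, 0, 0], [0, 0, 0, 0, 0, 0], [0, 0, 0, 0, 0, 0]]], gripper=48)

```text
clock: 16.5
tool_pos: [519.7, 195.9, 29.1]
tool_rot: [-0.001, 1.0, -0.003, 0.001]
force: [0.3, 0.6, -0.1]
width: 0.477
```

Request:
move_arm(series=[[[0, 0, 0.005, 0, 0, 0], [0, 0, 0.015, 0, 0, 0], [0, 0, 0.035, 0, 0, 0], [0, 0, 0.06, 0, 0, 0], [0, 0, 0.09, 0, 0, 0], [0, 0, 0.12, 0, 0, 0], [0, 0, 0.14, 0, 0, 0], [0, 0, 0.14, 0, 0, 0], [0, 0, 0.14, 0, 0, 0]]])

```text
clock: 17.25
tool_pos: [520.4, 196.2, 171.2]
tool_rot: [-0.002, 1.0, -0.003, 0.003]
force: [-0.7, 0.4, -0.6]
width: 0.483
```

```bash
python3 - <<'E'
from plant import r
from h import *
s=r.sense();print(s["clock"],s["tool_pos"],s["force"],s["width"])
c=r.capture("wrist");cv2.imwrite("pics/wrist11.png",c["color"][:,:,::-1])
hsv=cv2.cvtColor(c["color"],cv2.COLOR_RGB2HSV)
m=(hsv[...,1]>100)&(hsv[...,0]>5)&(hsv[...,0]<18)
for o in rect(c,m,20): print("cop",o)
x,y=proj(c,(519.6,195.6,20)).astype(int);print("top z",depthpt(c,x+5,y+0),depthpt(c,x-5,y))
m=(hsv[...,1]>150)&((hsv[...,0]<4)|(hsv[...,0]>172))
for o in rect(c,m,18): print("red",o)
c=r.capture("side")
for o,(p) in {"stand":(575,-32,35),"tray":(520,195,10)}.items():
    x,y=proj(c,p).astype(int)
    cv2.imwrite(f"pics/side11_{o}.png",cv2.resize(c["color"][y-45:y+45,x-60:x+60,::-1],None,fx=5,fy=5))
t=r.capture("top");pickle.dump(t,open("top11.pkl","wb"));cv2.imwrite("pics/top11.png",t["color"][:,:,::-1])
h=cv2.cvtColor(t["color"],cv2.COLOR_RGB2HSV)
m=(h[...,1]<60)&(h[...,2]>120); m[:170]=0;m[220:]=0;m[:,:255]=0;m[:,305:]=0
for o in rect(t,m,42): print("house",o)
m=(h[...,1]<90)&(h[...,2]<110);m[:230]=0;m[265:]=0;m[:,:245]=0;m[:,305:]=0
for o in rect(t,m,6): print("loupe",o)
E
```

```text
17.25 [520.41537911 196.15556733 171.16091945] [-0.71102239  0.41355686 -0.55866175] 0.4831658241053111
cop (((523.222900390625, 196.1943817138672), (22.86492156982422, 25.976476669311523), 78.1792221069336), (237, 163, 27, 30), 573.5)
top z [520.4809301  191.67554743  20.71033296] [520.25735321 200.4227503   19.86189699]
red (((352.4239501953125, 416.1621398925781), (10.778514862060547, 52.390865325927734), 75.7830581665039), (35, 314, 12, 40), 267.0)
red (((357.19732666015625, 447.2909240722656), (13.053232192993164, 74.88783264160156), 49.938682556152344), (0, 309, 34, 48), 326.5)
red (((428.5202941894531, 415.1778564453125), (75.52464294433594, 24.89670181274414), 34.89152145385742), (0, 240, 60, 63), 1412.5)
red (((522.4957275390625, 197.96066284179688), (130.0500030517578, 109.15292358398438), 3.065455913543701), (179, 98, 133, 149), 17489.0)
house (((572.3485717773438, -33.30349349975586), (85.69046783447266, 85.56484985351562), 63.167755126953125), (255, 173, 43, 35), 812.0)
loupe (((427.782470703125, 7.356494903564453), (40.90326690673828, 37.16719055175781), 43.43531799316406), (255, 243, 16, 16), 174.0)
```

View pics/wrist11.png

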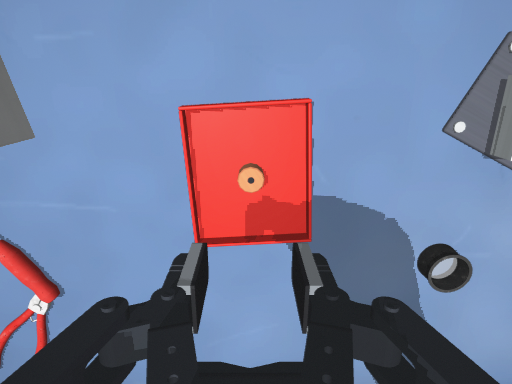

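View pics/side11_stand.png

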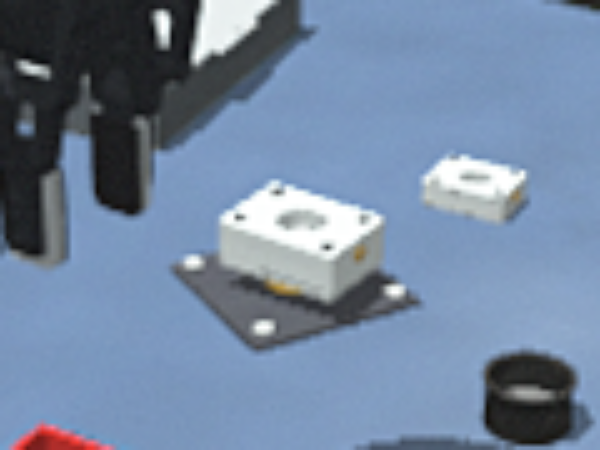

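View pics/side11_tray.png

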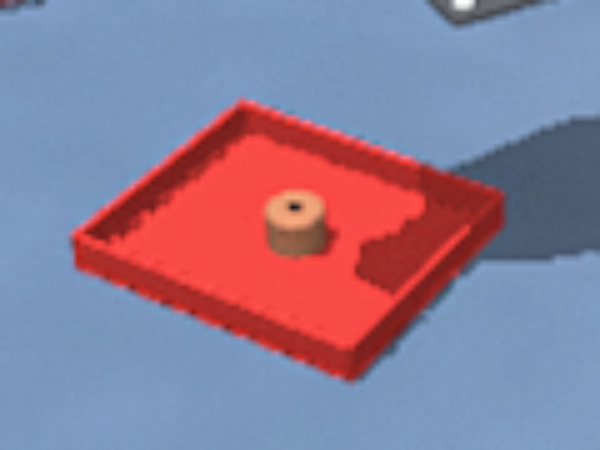

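The bushing stands upright at the tray's centre, at wrist pixel (251,180), with its top at z≈20. The housing sits level on the foot, and the loupe has not moved. Handing in.

```bash
python3 -c "
from plant import r
print(r.sign_off())"
```

```text
the job is handed in; nothing more can be done
None
```

The job is done and handed in at about 17.4 s. The bushing stands in the red tray and the housing is still home on the stand. No verdict was reported.

**What I did:**
- I picked the 64 x 46 mm housing, the only block with a copper bushing.
- From the wrist camera I found the pin 6.2 mm off the foot's centre, at (575, -32).
- I set the housing over the pin and pressed it home. The wrist readings after each step showed at most about 12 N of pressing.
- I lifted the bushing out by its proud rim and set it down at the middle of the tray.

**Last checks:**
- **Bushing:** it is upright within about 2 mm of the tray's centre. Its top is at z≈20 mm, which matches the 3 mm floor plus its 17 mm height.
- **Housing:** it looks level on the yellow foot. In the close view just after its release, its centre was about 7 mm from the stand's centre (12 mm allowed). I checked it afterwards only in the side view.
- **Loupe:** its measured position is the same as at the start.
- **Robot:** the gripper is clear of everything.

**Checks that failed or were missing:**
- The final top-view size check on the housing failed because its mask merged with the stand plate. I relied on the wrist and side views instead.
- I never located the transformer exactly, but every move stayed well away from the one object likely to be it, near (730, 37).

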